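# Load the knife cassette into the cutter magazine

### The arm

A 6-joint arm with a two-finger parallel gripper is mounted at the origin on the work surface. World frame = base frame: x ahead of the robot, y to its left, z up, the work surface at z = 0. Lengths are in mm, angles in rad, forces in N, time in s.
With the tool pointing down it reaches from about 350 to 875 mm from the base axis. Payload 4.2 kg.
Tool frame: the origin (TCP) lies midway between the tips of the shut fingers; the grasp point (between the pads) lies 19 mm behind it; y points along the fingers, x is the direction in which the jaws open and shut, and the axes are right-handed (so a half turn about y gives the same grasp; the last joint's range is limited). The gripper opens to 85 mm and grips with 20 to 120 N. Pads are 22 mm wide; open, the fingers measure 114 mm over their backs; the gripper's body (76 mm by 85 mm) begins 54 mm behind the grasp point. The pads swing forward as they close: fully open they stand 13 mm farther back than shut.
Start: joints at [-0.846, 0.385, 0.008, 0, -1.194, -0.259], TCP at [280.722, -558.385, 231.312] pointing down, gripper open.
Joint ranges: [-3.14, 3.14], [-1.21, 2.06], [-1.07, 1.41], [-3.16, 2.05], [-2.99, -0.16], [-3.1, 3.1]. Speed limits (rad/s): [2.79, 2.79, 3.14, 3.14, 3.14, 3.14].

### API

Orientations are given as a unit quaternion [x, y, z, w].
In Python, from bench import read_state, get_image, job_done gives the robot as it stands.
- The arm moves only by the tool play_rows, never from a script. Its argument "series" is a list of rows, each a list of 7 numbers: the shift along the tool's x, y, z in m, then the turn, a rotation vector about the tool's x, y, z in rad, then the finger opening in m, from 0 to 0.0854. In form: [[x, y, z, wx, wy, wz, claw], ...]. A call has 1 to 10 rows; each row shifts and turns the pose as measured when the row begins, along the tool's axes as they then stand; what a row does not reach is not made up. A row lasts 1/10 s, in which the tool goes at most 50 mm and 8.59 degrees, less where a joint would pass 70% of its speed; a pose out of reach is approached as far as the arm can. A call with a gripper value outside its range is refused whole. The fingers move at their own pace and stop on an object; the grip force is fixed at half the most. Time passes only in rows, so rows that do not move let the fingers close. It gives the time, the measured TCP pose, the force and the opening at its end, in the units of the state.
- read_state(): the state, without advancing time (a new reading comes with each control period).
- get_image(name): name is "side" or "top"; returns a dict with "color" (420x560x3 uint8, red, green, blue), "intrinsics" (3x3 intrinsics, pixels), "D" ([k1, k2, p1, p2, k3] as OpenCV has them; the pictures are not rectified), "origin" and "orientation" of the camera in the world. Camera axes: x right, y down, z forward; pixel columns grow to the right and rows downward; lengths in mm; the calibration is good to about 2 mm. A picture is of the moment at which its call begins. There is no depth.
- job_done(): hands the job in, once; it reports no verdict.
The state is a dict: "clock": time; "joints": joint angles; "joint_vel": joint speeds; "joint_efforts": joint torques, N m; "position": TCP position; "ee_rot": TCP orientation; "contact_force": force on the tool from outside, world axes, zero at the start; "wrist_torque": the same for the moment, N m; "gripper_width": finger opening in mm.
Only numpy, scipy, OpenCV 4.12 (cv2) and the standard library are available. Lean on these libraries where they do the work, as an engineer would, in place of code of your own. Each camera call takes 0.05 s, during which the arm holds its last target. There are 200 camera calls.

### The job

Unlock the access panel of the cutter magazine by giving the key in its lock a quarter turn, swing the panel wide open and leave it open. Then slide the knife cassette, the end away from its grip rib first, along the lane so that its own edge lifts the hinged catch, and push it fully home so that the catch drops behind it; leave it lying there. Do not touch the catch with the robot, and leave the other things on the bench where they are.

Things in the scene. Friction and masses are not known exactly. Their poses are not given: they have to be found in the camera images.
- magazine: Grey steel cutter magazine bolted to the bench (fixed). Origin: centre of the underside of its dark base plate, 300 x 182 x 6 mm (x -150..150, y -86..96); +x is the way in, +z up. The lane is open above: 89 mm wide (y -44.5..44.5), floor z = 6, walls 6 mm thick, top z = 40, from x = -34 to 100, with flared mouth plates from x = -56 to -34. All in mm in this frame
- home (a point): Where the cassette's centre must end: magazine x = 65, y = 0, z = 18 mm, axes as the magazine's. The nose is then on the stop at magazine x = 130 and the tail at x = 0. A hood covers the lane from x = 100 to 150 (underside z = 35, top z = 72, y -80..80), so the cassette can only slide in from the mouth
- key (a joint): Quarter-turn cam latch, its key in the lock, on a post beside the lane mouth (vertical axis at magazine x = -92, y = 72 mm). 0 = locked, 1.57 = unlocked, hard stops at both; turns counter-clockwise seen from above. Takes 0.05 N m and stays where left. Its square cam blade blocks the panel when locked and has cleared it at 1.3. May start turned by up to 0.15
- key_bow (a point): Centre of the key's flat upright bow, on the key axis, 75 mm above the bench. The bow is 34 mm long along this frame's x axis, 8 mm thick along its y axis and 30 mm high (60 to 90 mm above the bench). The frame turns with the key: at joint 0 its axes are parallel to the magazine's
- panel (a joint): Upright access panel across the lane mouth, 116 x 8 mm, 9 to 57 mm above the bench, on a vertical hinge at magazine x = -60, y = -60 mm. 0 = shut (it lies along magazine +y from the hinge), 1.9 = wide open. Opens outwards (to magazine -x), counter-clockwise from above; takes 0.05 N m, stays where left. Above 1.5 it is clear of the cassette's way
- panel_pull (a point): Centre of the panel's round upright pull, a steel pin 14 mm in diameter and 30 mm tall standing on the panel's top edge (57 to 87 mm above the bench), 64 mm from the hinge axis; it turns with the panel. When closed it is at magazine x = -60, y = 4 mm
- catch (a joint): Gravity catch: steel bar, 60 g, 12 x 8 mm, 42 mm from pivot to tip, in the lane by its right wall (magazine y -41..-29), pivoted at magazine x = -42, z = 46 mm, sloping down and inwards. 0 = hanging at rest, tip z = 16; grows as it lifts (to 0.9). About 0.4 when riding on the cassette; it drops once the cassette's tail is past magazine x = -5 mm
- catch_tip (a point): Middle of the tip of the catch bar
- cassette_center (a point): Knife cassette: aluminium case 130 x 84 x 24 mm, about 0.45 kg, loose, lying flat on the bench, with a black upright grip rib on top near its tail. This point is the centre of the case, 12 mm above its underside. Its +x axis points to the end farther from the rib, the nose, which goes in first; +z up
- cassette_rib (a point): Centre of the cassette's grip rib, 14 mm thick (along the cassette's x), 44 mm long (along its y), 36 mm tall, from 24 to 60 mm above the underside of the case; this point is 42 mm above the underside and 27 mm behind the case's centre (38 mm ahead of its tail)
- sanding_block: Bystander: wooden sanding block 90 x 50 x 40 mm without a rib, lying near the cassette; origin at the centre of its underside
- glue: Bystander: white glue bottle, 60 mm diameter, 170 mm tall; origin at its underside
- cup: Bystander: clear cup, 90 mm diameter, 110 mm tall; origin at its underside
- screwdriver: Bystander: screwdriver lying on the bench; origin under its middle
- hammer: Bystander: hammer lying on the bench; origin under its middle
- screw_jar: Bystander: glass jar with steel lid, 68 mm diameter, 80 mm tall; origin at its underside
Not all that is in view belongs to the job. What is shaped like the part that bears cassette_center but orange or purple is not meant.

How it is judged (in metres and radians):
On the way, in this order (a step that is already met when the one before it is completed fails the run):
1. the key is turned to unlocked while the panel is still shut (value of joint key above 1.3 rad and value of joint panel below 0.2 rad), for 0.1 s.
2. the panel is swung wide open (value of joint panel above 1.45 rad), for 0.1 s.
3. the cassette, sliding in the lane nose first, has lifted the catch and carries it (value of joint catch above 0.25 rad and x of cassette_center in the frame of magazine between -0.085 and 0.05 m and x of home in the frame of cassette_center above 0.005 m and z of cassette_center in the frame of magazine below 0.032 m), for 0.2 s.
At the end, for the whole second after the job is handed in: The key is still turned to unlocked (over 1.2 rad) and the panel open (over 1.4 rad); the cassette lies flat on the lane floor, nose first, within 6 mm of fully home, released and at rest; the catch hangs down behind its tail (below 0.1 rad) (value of joint key above 1.2 rad and value of joint panel above 1.4 rad and value of joint catch below 0.1 rad and x of cassette_center in the frame of magazine between 0.059 and 0.07 m and x of cassette_rib in the frame of magazine below 0.05 m and y of cassette_center in the frame of magazine between -0.005 and 0.005 m and z of cassette_center in the frame of magazine below 0.022 m and angle between cassette_center's own z axis and vertical below 0.06 rad and distance of cassette_center from where it was at the start of the episode above 0.1 m and velocity of joint catch below 0.05 rad/s); the robot touches nothing.
It fails at once if the robot touches the catch (contact force between any of the fingers, the arm and catch above 0.2 N).
It fails at once if a bystander is moved by more than 40 mm (distance of any of sanding_block, glue, cup, screwdriver, hammer, screw_jar from where it was at the start of the episode above 0.04 m).
It also fails if it takes over 61 s, if anything falls off the work surface, if the arm or the gripper's body presses on something with over 40 N, if the wrist force passes 120 N, or if a joint passes its speed limit or range.

## Working session

There is one attempt and no reset: what is moved stays moved. The work goes in short steps, Python scripts to look and compute and a tool call to move; the robot and the scene stay as the last step left them, time stands still between calls to the robot, and variables do not carry over. Pictures are saved under pics/ and viewed, about 8 in all and at most 12, crops included, and the job is handed in when it is done.

Besides the shell and the picture viewer there is one more tool, called as name(argument=value, ...) on one line, values as JSON. play_rows: Moves the arm, as the interface text tells. Its arguments: {"type":"object","properties":{"series":{"type":"array","items":{"type":"array","items":{"type":"number"}}}},"required":["series"]}

```bash
ls; mkdir -p pics
python3 - <<'E'
from bench import *
import cv2
print(read_state())
for n in("side","top"):
    d=get_image(n); cv2.imwrite(f"pics/{n}0.png",d["color"][:,:,::-1])
    print(n,d["intrinsics"],d["D"],d["origin"],d["orientation"])
E
```

```text
pics
{'clock': 0.0, 'joints': array([-8.46421749e-01,  3.85551651e-01,  6.60495195e-03, -4.91484489e-04,
       -1.19396238e+00, -2.58626751e-01]), 'joint_vel': array([ 4.31122224e-04, -1.14963257e-03, -4.56170055e-05, -1.64816480e-03,
       -6.62662556e-05, -1.73850705e-03]), 'joint_efforts': array([ 1.95543362e-03, -3.92291558e+01,  1.88406318e+01,  4.18618217e+00,
       -4.56388952e-03, -6.68860125e-06]), 'position': array([ 280.45075279, -557.89307202,  230.21747067]), 'ee_rot': array([ 0.37050239,  0.60222796, -0.60148603, -0.3718387 ]), 'contact_force': array([-0.02687962, -0.79938209,  0.02549911]), 'wrist_torque': array([3.29234671e-05, 2.04224056e-02, 2.36140207e-02]), 'gripper_width': 85.48800797596762}
side [[457.13147624   0.         271.40564271]
 [  0.         457.13147624 206.94783597]
 [  0.           0.           1.        ]] [-0.06608369  0.          0.          0.          0.        ] [-223.15847508 1010.91364367  830.24252466] [-0.2740827   0.82170147 -0.47365504  0.1591737 ]
top [[449.52274959   0.         277.52952404]
 [  0.         449.52274959 211.89369609]
 [  0.           0.           1.        ]] [0.04999691 0.         0.         0.         0.        ] [ 421.7426701   -41.23630953 1540.05213029] [-0.69725767  0.71511395 -0.02491819  0.04269514]
```

View pics/top0.png

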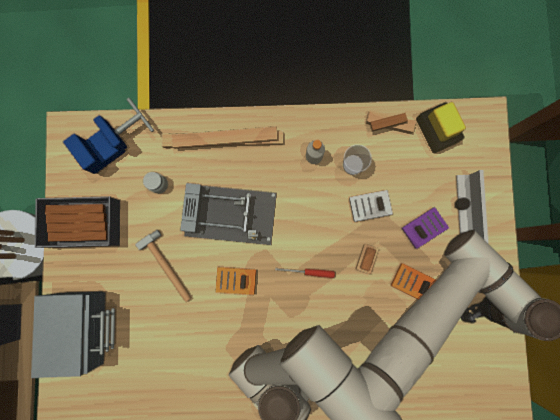

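View pics/side0.png

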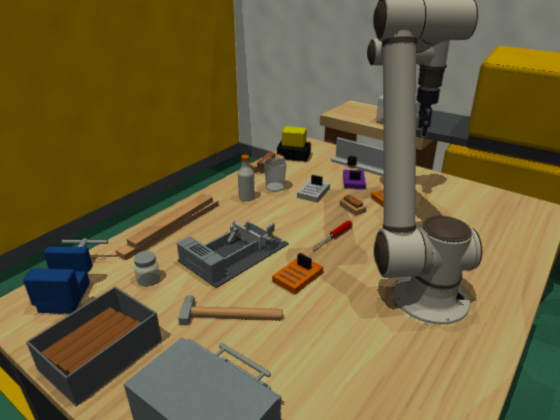

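The top view shows the magazine at about (228,212) with its hood to the left, and the grey cassette at (371,206) with its rib at (380,204). Its neighbours are the orange and purple look-alikes, the cup and the glue. The side view shows the magazine at (232,248) and the cassette at (314,189).

```bash
cat > h.py <<'E'
import numpy as np, cv2
from bench import read_state, get_image, job_done
from scipy.spatial.transform import Rotation as R
def unproj(d,uv,z):
    p=cv2.undistortPoints(np.array(uv,float).reshape(-1,1,2),d["intrinsics"],np.array(d["D"]))[:,0]
    r=R.from_quat(d["orientation"]).apply(np.c_[p,np.ones(len(p))]); o=np.array(d["origin"])
    return o+r*((np.broadcast_to(z,len(p))-o[2])/r[:,2])[:,None]
def proj(d,P):
    m=R.from_quat(d["orientation"]).as_matrix().T
    return cv2.projectPoints(np.array(P,float).reshape(-1,1,3),cv2.Rodrigues(m)[0],-m@np.array(d["origin"]),d["intrinsics"],np.array(d["D"]))[0][:,0]
def crop(d,x,y,w,h,s):
    return cv2.resize(d["color"][y:y+h,x:x+w,::-1],None,fx=s,fy=s,interpolation=cv2.INTER_CUBIC)
E
python3 - <<'E'
from h import *
t=get_image("top"); s=get_image("side")
print(unproj(t,[[180,212],[276,216],[371,206],[380,204]],0).round())
a=crop(t,172,172,112,75,7); cv2.imwrite("pics/a.png",a)
b=crop(t,340,180,60,48,6); c=crop(s,290,168,60,48,6)
c2=crop(s,170,215,124,66,5.8)
top=np.hstack([b,c]); 
W=max(top.shape[1],c2.shape[1])
pad=lambda i:cv2.copyMakeBorder(i,0,0,0,W-i.shape[1],0)
v=np.vstack([pad(top)[:215+73],pad(c2)])[:600]; print(a.shape,v.shape); cv2.imwrite("pics/b.png",v)
E
```

```text
[[ 579.  333.    0.]
 [ 556.    1.    0.]
 [ 582. -324.    0.]
 [ 588. -355.    0.]]
(525, 784, 3) (600, 720, 3)
```

View pics/a.png

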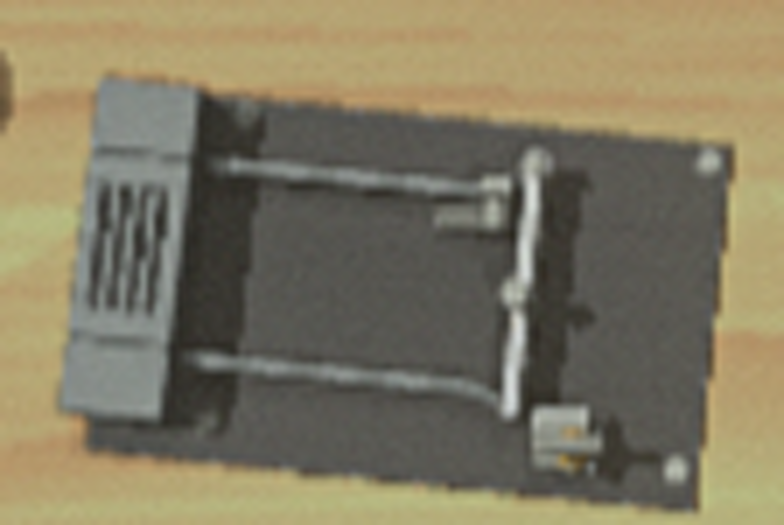

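View pics/b.png

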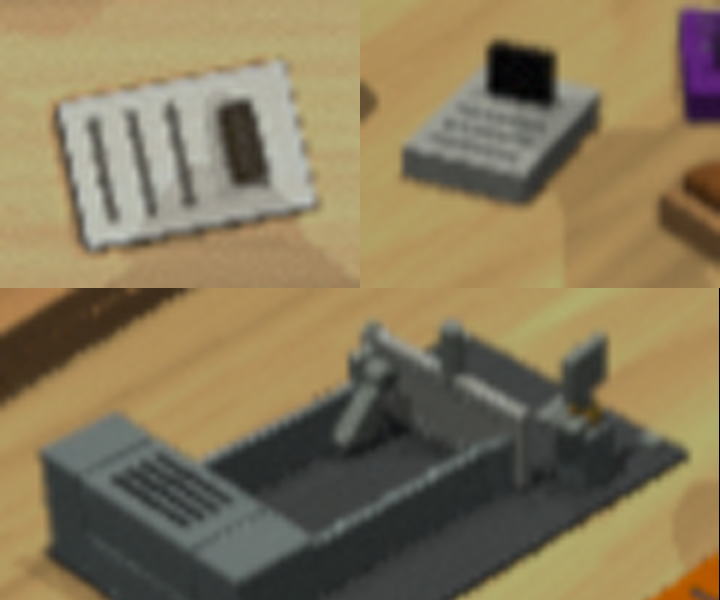

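```bash
cat > fit.py <<'E'
from h import *
from scipy.optimize import least_squares
t=get_image("top")
def fit(px,off,sc,P,x0):
    uv=np.array(px,float); uv=np.array(off)+(uv+.5)/sc-.5; P=np.array(P,float)
    def W(q): 
        c,s=np.cos(q[2]),np.sin(q[2]); return np.c_[q[0]+c*P[:,0]-s*P[:,1],q[1]+s*P[:,0]+c*P[:,1],P[:,2]]
    r=least_squares(lambda q:(proj(t,W(q))-uv).ravel(),x0,x_scale=[100,100,1])
    return r.x,r.fun.reshape(-1,2).round(1).tolist()
m,e=fit([(735,147),(695,510),(85,450),(105,78),(62,410),(162,418),(200,92),(517,288)],(172,172),7,
 [(-150,-86,6),(-150,96,6),(150,96,6),(150,-80,72),(150,80,72),(100,80,72),(100,-80,72),(-60,4,87)],[560,170,1.5])
print(m,e)
c,e=fit([(58,102),(88,250),(318,207),(288,60),(243,142)],(340,180),6,[(65,-42,24),(65,42,24),(-65,42,24),(-65,-42,24),(-27,0,60)],[570,-320,1.5])
print(c,e)
w=lambda q,p:np.r_[q[:2]+R.from_euler('z',q[2]).as_matrix()[:2,:2]@p]
for n,q,p in [("key",m,(-92,72)),("hinge",m,(-60,-60)),("pull",m,(-60,4)),("home",m,(65,0)),("rib",c,(-27,0)),("ribhome",m,(38,0))]:print(n,w(q,p).round(1))
s=read_state();print(R.from_quat(s["ee_rot"]).as_matrix().round(3))
i=crop(get_image("side"),255,195,50,50,1)
# overlay check in side view
S=get_image("side");im=crop(S,170,165,180,116,4)
def o(q,P,col):
    for p in P:
        uv=proj(S,[[*w(q,p[:2]),p[2]]])[0]; u=((uv-[170,165]+.5)*4-.5).astype(int); cv2.circle(im,tuple(int(k) for k in u),3,col,-1)
o(m,[(-150,-86,6),(-150,96,6),(150,96,6),(150,-80,72),(150,80,72),(100,80,72),(100,-80,72),(-60,4,87),(-92,72,90)],(0,0,255))
o(c,[(65,-42,24),(65,42,24),(-65,42,24),(-65,-42,24),(-27,0,60)],(0,0,255))
cv2.imwrite("pics/c.png",im)
E
python3 fit.py
```

```text
[571.46295246 156.95223038   1.44481012] [[-0.0, -0.5], [0.2, 0.4], [0.3, 0.1], [-0.8, -0.4], [-0.6, 0.2], [0.3, 0.5], [0.6, -1.0], [0.1, 0.5]]
[ 581.12230228 -319.11780915    1.72644572] [[-0.1, 0.2], [-0.2, -0.1], [-0.2, 0.1], [-0.3, 0.2], [0.7, -0.5]]
key [488.5  74.7]
hinge [623.4  89.9]
pull [560.   97.9]
home [579.6 221.4]
rib [ 585.3 -345.8]
ribhome [576.2 194.7]
[[-0.449 -0.001 -0.893]
 [ 0.893  0.001 -0.449]
 [ 0.001 -1.     0.   ]]
```

View pics/c.png

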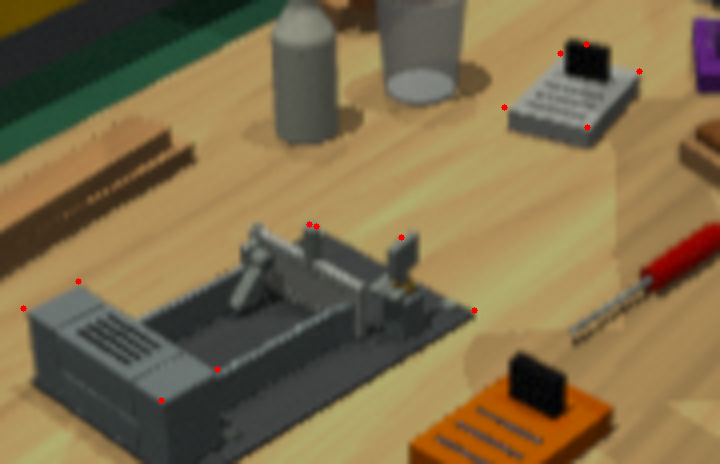

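```bash
cat > fit2.py <<'E'
from h import *
from scipy.optimize import least_squares
t=get_image("top");S=get_image("side")
def W(q,P):
    P=np.array(P,float);c,s=np.cos(q[2]),np.sin(q[2]); return np.c_[q[0]+c*P[:,0]-s*P[:,1],q[1]+s*P[:,0]+c*P[:,1],P[:,2]]
pix=lambda px,off,sc:np.array(off)+(np.array(px,float)+.5)/sc-.5
def fit(x0,*views):
    f=lambda q:np.concatenate([(proj(d,W(q,P))-uv).ravel() for d,uv,P in views])
    r=least_squares(f,x0,x_scale=[100,100,1],loss="soft_l1"); print(r.x.round(3),f(r.x).reshape(-1,2).round(1).tolist()); return r.x
mt=(t,pix([(735,147),(695,510),(85,450),(105,78),(62,410),(162,418),(200,92),(517,288)],(172,172),7),
 [(-150,-86,6),(-150,96,6),(150,96,6),(150,-80,72),(150,80,72),(100,80,72),(100,-80,72),(-60,4,87)])
ms=(S,pix([(476,312),(30,315),(163,408),(220,374),(85,288),(313,228)],(170,165),4),[(-150,96,6),(150,-80,72),(150,80,72),(100,80,72),(100,-80,72),(-60,4,87)])
ct=(t,pix([(58,102),(88,250),(318,207),(288,60),(243,142)],(340,180),6),[(65,-42,24),(65,42,24),(-65,42,24),(-65,-42,24),(-27,0,60)])
cs=(S,pix([(510,110),(592,133),(640,75),(588,45)],(170,165),4),[(65,-42,24),(65,42,24),(-65,42,24),(-27,0,60)])
m=fit([570,157,1.44],mt,ms);fit([570,157,1.44],ms)
c=fit([580,-320,1.72],ct,cs);fit([580,-320,1.72],cs)
for n,q,p in [("key",m,(-92,72,0)),("hinge",m,(-60,-60,0)),("pull",m,(-60,4,0)),("home",m,(65,0,0)),("rib",c,(-27,0,0)),("ribhome",m,(38,0,0))]:print(n,W(q,[p]).round(1))
E
python3 fit2.py
```

```text
[569.627 157.205   1.446] [[-0.1, 0.0], [0.2, 0.9], [0.2, 0.7], [-0.9, 0.2], [-0.6, 0.8], [0.2, 1.1], [0.5, -0.4], [0.0, 1.1], [0.0, -0.1], [-1.3, -1.4], [0.1, -1.5], [-0.2, -0.9], [-1.4, -1.5], [-0.5, -0.7]]
[565.286 160.192   1.449] [[0.5, 0.6], [-1.0, -0.4], [0.7, -0.4], [0.4, 0.2], [-1.1, -0.5], [-0.1, 0.2]]
[ 579.852 -319.184    1.737] [[-0.1, 0.8], [0.0, 0.5], [-0.1, 0.3], [-0.4, 0.4], [0.7, -0.2], [-1.0, -0.4], [-0.7, -1.2], [0.1, -1.0], [-0.2, -0.2]]
[ 575.777 -315.38     1.756] [[-0.5, 0.5], [0.1, -0.5], [0.3, -0.5], [0.1, 0.4]]
key [[486.7  74.9   0. ]]
hinge [[621.7  90.2   0. ]]
pull [[558.2  98.2   0. ]]
home [[577.7 221.7   0. ]]
rib [[ 584.3 -345.8    0. ]]
ribhome [[574.4 194.9   0. ]]
```

```bash
cat > plan.py <<'E'
import sys
from h import *
# plan.py x y z yaw claw [step_mm]: rows to reach a TCP target (mm) with tool down, tool x at yaw
def rows(x,y,z,yaw,claw,step=45,p=None,q=None):
    s=read_state(); p=np.array(s["position"]); M=R.from_quat(s["ee_rot"])
    T=R.from_matrix(np.array([[np.cos(yaw),0,-np.sin(yaw)],[np.sin(yaw),0,np.cos(yaw)],[0,-1,0]]))
    if np.linalg.det(T.as_matrix())<0: raise SystemExit
    rv=(M.inv()*T).as_rotvec(); d=np.array([x,y,z])-p
    n=max(1,int(np.ceil(max(np.linalg.norm(d)/step,np.linalg.norm(rv)/.14))))
    out=[]
    for i in range(n):
        A=M*R.from_rotvec(rv*i/n)
        out.append([*(A.inv().apply(d/n)/1000).round(4).tolist(),*(rv/n).round(3).tolist(),claw])
    print(n,p.round(1),"now");
    for i in range(0,n,10): print(str(out[i:i+10]).replace(" ",""))
if __name__=="__main__": rows(*map(float,sys.argv[1:]))
E
python3 - <<'E'
import numpy as np;y=2.037;print(np.linalg.det(np.array([[np.cos(y),0,-np.sin(y)],[np.sin(y),0,np.cos(y)],[0,-1,0]])))
E
python3 plan.py 487 75 180 3.017 0.05 43
```

```text
1.0000000000000002
16 [ 280.7 -558.3  231.2] now
[[0.0296,0.0032,-0.0293,0.0,-0.061,0.0,0.05],[0.0277,0.0032,-0.0311,0.0,-0.061,0.0,0.05],[0.0258,0.0032,-0.0327,0.0,-0.061,0.0,0.05],[0.0237,0.0032,-0.0342,0.0,-0.061,0.0,0.05],[0.0216,0.0032,-0.0356,0.0,-0.061,0.0,0.05],[0.0194,0.0032,-0.0369,0.0,-0.061,0.0,0.05],[0.0171,0.0032,-0.038,0.0,-0.061,0.0,0.05],[0.0147,0.0032,-0.0389,0.0,-0.061,0.0,0.05],[0.0123,0.0032,-0.0398,0.0,-0.061,0.0,0.05],[0.0098,0.0032,-0.0405,0.0,-0.061,0.0,0.05]]
[[0.0073,0.0032,-0.041,0.0,-0.061,0.0,0.05],[0.0048,0.0032,-0.0414,0.0,-0.061,0.0,0.05],[0.0023,0.0032,-0.0416,0.0,-0.061,0.0,0.05],[-0.0003,0.0032,-0.0416,0.0,-0.061,0.0,0.05],[-0.0028,0.0032,-0.0415,0.0,-0.061,0.0,0.05],[-0.0054,0.0032,-0.0413,0.0,-0.061,0.0,0.05]]
```

play_rows(series=[[0.03,0.003,-0.029,0,-0.061,0,0.05],[0.028,0.003,-0.031,0,-0.061,0,0.05],[0.026,0.003,-0.033,0,-0.061,0,0.05],[0.024,0.003,-0.034,0,-0.061,0,0.05],[0.022,0.003,-0.036,0,-0.061,0,0.05],[0.019,0.003,-0.037,0,-0.061,0,0.05],[0.017,0.003,-0.038,0,-0.061,0,0.05],[0.015,0.003,-0.039,0,-0.061,0,0.05],[0.012,0.003,-0.04,0,-0.061,0,0.05],[0.01,0.003,-0.04,0,-0.061,0,0.05]])

```text
clock: 1.45
position: [409.8, -151.4, 200.4]
ee_rot: [-0.17, -0.686, 0.687, 0.166]
contact_force: [1.0, -0.2, 1.1]
gripper_width: 50.0
```

```bash
python3 plan.py 487 75 150 3.017 0.05 45
```

```text
6 [ 409.8 -151.4  200.4] now
[[0.0061,0.0084,-0.0394,-0.0,-0.059,-0.001,0.05],[0.0037,0.0084,-0.0397,-0.0,-0.059,-0.001,0.05],[0.0013,0.0084,-0.0398,-0.0,-0.059,-0.001,0.05],[-0.001,0.0084,-0.0398,-0.0,-0.059,-0.001,0.05],[-0.0034,0.0084,-0.0397,-0.0,-0.059,-0.001,0.05],[-0.0057,0.0084,-0.0394,-0.0,-0.059,-0.001,0.05]]
```

play_rows(series=[[0.006,0.008,-0.039,0,-0.059,0,0.05],[0.004,0.008,-0.04,0,-0.059,0,0.05],[0.001,0.008,-0.04,0,-0.059,0,0.05],[-0.001,0.008,-0.04,0,-0.059,0,0.05],[-0.003,0.008,-0.04,0,-0.059,0,0.05],[-0.006,0.008,-0.039,0,-0.059,0,0.05],[0,0,0,0,0,0,0.05]])

```text
clock: 2.15
position: [489.8, 90.2, 153.7]
ee_rot: [-0.041, -0.706, 0.706, 0.031]
contact_force: [-0.7, 0.2, 0.8]
gripper_width: 49.9
```

```bash
python3 plan.py 487 75 110 3.017 0.04 30
python3 - <<'E'
from h import *
t=get_image("top");s=get_image("side")
a=crop(t,210,175,80,75,5);b=crop(s,220,200,70,75,5);cv2.imwrite("pics/d.png",np.hstack([a,b]))
E
```

```text
2 [489.8  90.2 153.7] now
[[0.001,0.0219,0.0077,0.0,0.011,-0.008,0.04],[0.0007,0.0219,0.0077,0.0,0.011,-0.008,0.04]]
```

View pics/d.png

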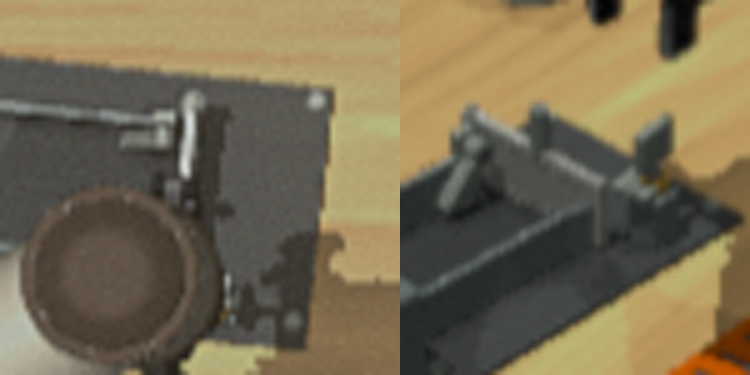

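The side crop shows the key bow's top edge at about (271.2,224.6) in the full image, clear of the gripper. I'll cross-check that point and descend.

```bash
python3 - <<'E'
from h import *
s=get_image("side")
print(unproj(s,[[220+254/5,200+123/5],[220+238/5,200+133/5],[220+271/5,200+116/5]],90).round(1))
t=get_image("top");print(unproj(t,[[172+570/7,172+442/7]],90).round(1))
E
python3 plan.py 487 75 62 3.017 0.04 22
```

```text
[[484.7  75.5  90. ]
 [485.7  90.3  90. ]
 [481.2  62.9  90. ]]
[[488.   73.2  90. ]]
5 [488.1  86.  154.6] now
[[0.0003,0.0185,0.0022,0.0,0.003,-0.003,0.04],[0.0002,0.0185,0.0022,0.0,0.003,-0.003,0.04],[0.0001,0.0185,0.0022,0.0,0.003,-0.003,0.04],[0.0001,0.0185,0.0022,0.0,0.003,-0.003,0.04],[0.0,0.0185,0.0022,0.0,0.003,-0.003,0.04]]
```

play_rows(series=[[0.001,0.01,0.009,0,0,0,0.04],[0.001,0.02,0.001,0,0,0,0.04],[0,0.02,0,0,0,0,0.04],[0,0.02,0,0,0,0,0.04],[0,0.015,0,0,0,0,0.04],[0,0,0,0,0,0,0.04],[0,0,0,0,0,0,0.04]])

```text
clock: 3.05
position: [483.4, 65.6, 67.2]
ee_rot: [0.049, 0.706, -0.705, -0.037]
contact_force: [-0.0, 0.4, 0.7]
gripper_width: 40.2
```

```bash
python3 plan.py 486 75 64 3.017 0.04 22
```

```text
1 [483.4  65.6  67.2] now
[[-0.0014,0.0032,-0.0097,0.002,0.003,-0.016,0.04]]
```

play_rows(series=[[-0.001,0.002,-0.005,0,0.003,-0.016,0.04],[-0.001,0,-0.003,0,0,0,0.04],[0,0,0,0,0,0,0.04]])

```text
clock: 3.35
position: [487.7, 73.2, 67.1]
ee_rot: [0.046, 0.707, -0.704, -0.044]
contact_force: [0.9, 0.6, -0.2]
gripper_width: 40.2
```

```bash
python3 plan.py 486 75 64 3.017 0.04 22
```

```text
1 [487.7  73.2  67.1] now
[[0.0019,0.0031,-0.0015,0.004,-0.002,-0.003,0.04]]
```

play_rows(series=[[0.001,0.002,-0.001,0,0,0,0.015],[0,0,0,0,0,0,0.0],[0,0,0,0,0,0,0.0],[0,0,0,0,0,0,0.0],[0,0,0,0,0,0,0.0]])

```text
clock: 3.85
position: [489.5, 75.3, 66.4]
ee_rot: [0.047, 0.708, -0.704, -0.041]
contact_force: [1.0, -1.1, -1.6]
gripper_width: 6.8
```

play_rows(series=[[0,0,0,0,-0.1,0,0],[0,0,0,0,-0.12,0,0],[0,0,0,0,-0.12,0,0],[0,0,0,0,-0.12,0,0],[0,0,0,0,-0.12,0,0],[0,0,0,0,-0.12,0,0],[0,0,0,0,-0.12,0,0],[0,0,0,0,0,0,0]])

```text
clock: 4.65
position: [489.6, 75.3, 66.4]
ee_rot: [-0.247, 0.662, -0.66, 0.255]
contact_force: [2.1, -1.3, -1.4]
gripper_width: 6.8
```

Run:
```python
from h import *
s=read_state();x=R.from_quat(s["ee_rot"]).as_matrix()[:,0];print(np.arctan2(x[1],x[0]),s["position"],s["contact_force"],s["wrist_torque"],s["joints"])
```

```text
-2.41657226390829 [489.61706084  75.34315911  66.39075517] [ 2.06635315 -1.26681075 -1.41970068] [-0.2937291  -0.26935382  0.02394024] [ 0.48066815  0.35748755 -0.52436147 -0.0011813  -0.67786451  0.24525754]
```

play_rows(series=[[0,0,0,0,-0.12,0,0],[0,0,0,0,-0.12,0,0],[0,0,0,0,-0.12,0,0],[0,0,0,0,-0.12,0,0],[0,0,0,0,-0.12,0,0],[0,0,0,0,-0.06,0,0],[0,0,0,0,0,0,0]])

```text
clock: 5.35
position: [489.7, 75.5, 66.4]
ee_rot: [0.449, -0.542, 0.543, -0.457]
contact_force: [1.9, -0.2, -0.8]
gripper_width: 6.7
```

```bash
cat > st.py <<'E'
from h import *
s=read_state();x=R.from_quat(s["ee_rot"]).as_matrix();print(s["clock"],"yaw",np.arctan2(x[1,0],x[0,0])%6.283,s["position"],s["contact_force"],s["wrist_torque"],s["gripper_width"])
E
python3 st.py
```

```text
5.35 yaw 4.532066805973969 [489.68313384  75.48056873  66.41289505] [ 1.9088195  -0.19401385 -0.75946329] [-0.32752084 -0.26531042 -0.04017301] 6.664720214695968
```

play_rows(series=[[0,0,0,0,0,0,0.04],[0,0,0,0,0,0,0.04],[0,0,0,0,0,0,0.04],[0,-0.02,0,0,0,0,0.045],[0,-0.025,0,0,0,0,0.045],[0,0,0,0,0,0,0.045]])

```text
clock: 5.95
position: [486.8, 75.0, 111.6]
ee_rot: [-0.449, 0.545, -0.545, 0.452]
contact_force: [0.4, -0.4, -0.8]
gripper_width: 45.1
```

```bash
python3 st.py;python3 plan.py 560.5 98.5 110 4.588 0.045 20
```

```text
5.95 yaw 4.522581868796439 [486.84921527  75.02674472 111.61649698] [ 0.37703549 -0.41632645 -0.83032696] [ 0.01849966 -0.06813931 -0.05435808] 45.118615694675334
4 [486.8  75.  111.6] now
[[-0.0092,0.0005,0.017,-0.001,-0.016,-0.001,0.045],[-0.009,0.0005,0.0171,-0.001,-0.016,-0.001,0.045],[-0.0087,0.0004,0.0173,-0.001,-0.016,-0.001,0.045],[-0.0084,0.0004,0.0174,-0.001,-0.016,-0.001,0.045]]
```

play_rows(series=[[-0.009,0,0.017,0,-0.016,0,0.045],[-0.009,0,0.017,0,-0.016,0,0.045],[-0.009,0,0.017,0,-0.016,0,0.045],[-0.008,0,0.014,0,-0.016,0,0.045],[0,0,0,0,0,0,0.045],[0,0,0,0,0,0,0.045]])

```text
clock: 6.55
position: [555.3, 98.9, 109.3]
ee_rot: [-0.466, 0.533, -0.529, 0.467]
contact_force: [-0.9, -0.0, -0.4]
gripper_width: 45.0
```

```bash
python3 st.py;python3 plan.py 560.5 98.5 66 4.588 0.045 20
```

```text
6.55 yaw 4.583099574338667 [555.26225915  98.87152677 109.31653015] [-0.8858509  -0.02758129 -0.3698893 ] [-0.0413783   0.0308995  -0.01960028] 44.99653375752524
3 [555.3  98.9 109.3] now
[[-0.0,0.0144,0.0018,0.001,-0.002,-0.001,0.045],[-0.0001,0.0144,0.0018,0.001,-0.002,-0.001,0.045],[-0.0001,0.0144,0.0018,0.001,-0.002,-0.001,0.045]]
```

play_rows(series=[[0,0,0.005,0,0,0,0.045],[0,0.015,0,0,0,0,0.045],[0,0.015,0,0,0,0,0.045],[0,0.011,0,0,0,0,0.045],[0,0,0,0,0,0,0.03],[0,0,0,0,0,0,0.02],[0,0,0,0,0,0,0.005],[0,0,0,0,0,0,0.005]])

```text
clock: 7.35
position: [557.6, 97.0, 67.5]
ee_rot: [-0.466, 0.534, -0.53, 0.466]
contact_force: [2.0, -0.0, -4.8]
gripper_width: 11.7
```

```bash
python3 st.py
python3 - <<'E'
from h import *
t=get_image("top");s=get_image("side")
a=crop(t,200,165,90,85,4);b=crop(s,210,190,90,85,4);cv2.imwrite("pics/e.png",np.hstack([a,b]))
E
```

```text
7.35 yaw 4.5808739692190885 [557.63310105  96.99010136  67.47165744] [ 2.04476189e+00 -4.39643316e-03 -4.75787031e+00] [-0.1399025  -0.34422812  0.05642627] 11.674410144124792
```

View pics/e.png

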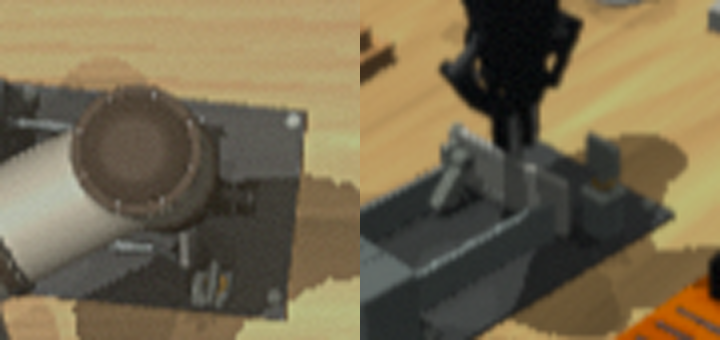

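The panel pull is held (width 11.7) and the bow now lies across the lane direction. I'll swing the panel along its arc.

play_rows(series=[[0.0096,0,0.0007,0,0,0,0.005],[0.0094,0,0.0021,0,0,0,0.005],[0.0089,0,0.0035,0,0,0,0.005],[0.0083,0,0.0048,0,0,0,0.005],[0.0075,0,0.006,0,0,0,0.005],[0,0,0,0,0,0,0.005]])

```text
clock: 8.05
position: [565.0, 53.5, 67.5]
ee_rot: [-0.469, 0.535, -0.526, 0.466]
contact_force: [1.4, 2.0, -3.4]
gripper_width: 11.5
```

```bash
python3 st.py
```

```text
8.05 yaw 4.586207855897832 [564.97993319  53.46298604  67.48299148] [ 1.42020357  1.98392822 -3.42797589] [ 0.37081172 -0.19310042  0.08368531] 11.50014417153952
```

play_rows(series=[[0.007,0,0.007,0,0,0,0.005],[0.006,0,0.0078,0,0,0,0.005],[0.0046,0,0.0085,0,0,0,0.005],[0.0033,0,0.009,0,0,0,0.005],[0.0019,0,0.0094,0,0,0,0.005],[0.0005,0,0.0096,0,0,0,0.005],[-0.001,0,0.0096,0,0,0,0.005],[0,0,0,0,0,0,0.005]])

```text
clock: 8.85
position: [618.4, 23.5, 66.9]
ee_rot: [-0.473, 0.54, -0.521, 0.461]
contact_force: [-2.4, 2.2, 2.1]
gripper_width: 4.9
```

```bash
python3 st.py
```

```text
8.85 yaw 4.585626748510176 [618.38178946  23.49398483  66.94077132] [-2.3569145   2.17911528  2.14422865] [ 0.48871419  0.63998595 -0.05203738] 4.85174413834687
```

Run:
```python
from h import *
t=get_image("top");s=get_image("side")
a=crop(t,200,165,90,85,4);b=crop(s,210,180,95,85,4);cv2.imwrite("pics/f.png",np.hstack([a,b]))
```

```text
(no output)
```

View pics/f.png

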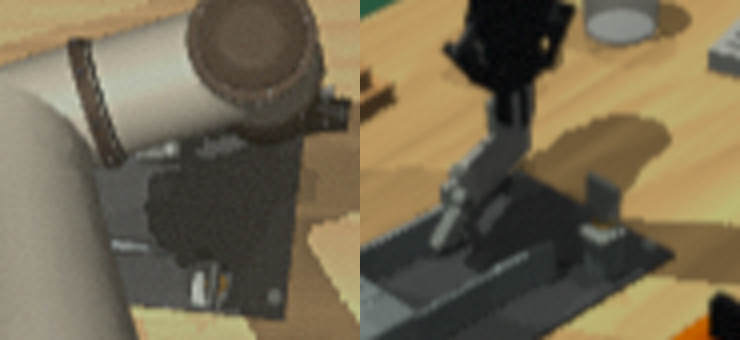

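The pin slipped out of the jaws late in the swing. The panel looks well open but short of 90° (side crop, panel running from (450,185) to about (530,110)). I'll lift clear and look.

play_rows(series=[[0,0,0,0,0,0,0.025],[0,0,0,0,0,0,0.025],[0,-0.03,0,0,0,0,0.03],[0,-0.03,0,0,0,0,0.0],[0,0,-0.045,0,0,0,0.0],[0,0,-0.045,0,0,0,0.0],[0,0,-0.045,0,0,0,0.0],[0,0,-0.025,0,0,0,0.0],[0,0,0,0,0,0,0.0]])

```text
clock: 9.85
position: [468.9, 42.9, 134.7]
ee_rot: [-0.467, 0.535, -0.527, 0.468]
contact_force: [1.1, -0.1, 0.4]
gripper_width: -0.0
```

```bash
python3 st.py
python3 - <<'E'
from h import *
t=get_image("top");s=get_image("side")
a=crop(t,210,165,90,85,4);b=crop(s,210,180,95,85,4);cv2.imwrite("pics/g.png",np.hstack([a,b]))
E
```

```text
9.85 yaw 4.584802916914475 [468.89852207  42.92080638 134.74067992] [ 1.13830598 -0.07154539  0.37965374] [-0.00740367 -0.10433712  0.00465115] -0.02695263333891825
```

View pics/g.png

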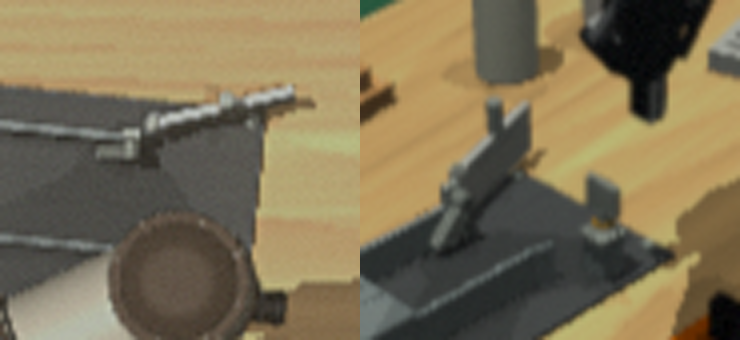

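The top crop shows the panel from its hinge at (152,122) to its end at (295,95), swung past 90°. I estimate 1.85 rad and will compute it. Next, the cassette.

```bash
python3 - <<'E'
from h import *
t=get_image("top")
p=unproj(t,[[210+152/4,165+122/4],[210+295/4,165+95/4],[210+228/4,165+101/4]],[57,57,87]);d=p[1]-p[0]
print(p.round(1),np.linalg.norm(d),np.arctan2(d[1],d[0])%6.283-1.446-1.571)
E
python3 plan.py 586 -346 110 4.873 0.055 45
```

```text
[[622.   91.5  57. ]
 [641.4 -28.2  57. ]
 [633.5  26.3  87. ]] 121.20382243285113 1.855811823461403
10 [472.3  43.3 134.6] now
[[0.0372,0.002,0.0163,0.001,-0.029,-0.001,0.055],[0.0376,0.0021,0.0152,0.001,-0.029,-0.001,0.055],[0.038,0.0021,0.0141,0.001,-0.029,-0.001,0.055],[0.0384,0.0022,0.013,0.001,-0.029,-0.001,0.055],[0.0388,0.0022,0.0119,0.001,-0.029,-0.001,0.055],[0.0391,0.0022,0.0107,0.001,-0.029,-0.001,0.055],[0.0394,0.0023,0.0096,0.001,-0.029,-0.001,0.055],[0.0397,0.0023,0.0085,0.001,-0.029,-0.001,0.055],[0.0399,0.0024,0.0073,0.001,-0.029,-0.001,0.055],[0.0401,0.0024,0.0062,0.001,-0.029,-0.001,0.055]]
```

play_rows(series=[[0.037,0.002,0.016,0,-0.029,0,0.055],[0.038,0.002,0.015,0,-0.029,0,0.055],[0.038,0.002,0.014,0,-0.029,0,0.055],[0.038,0.002,0.013,0,-0.029,0,0.055],[0.039,0.002,0.012,0,-0.029,0,0.055],[0.039,0.002,0.011,0,-0.029,0,0.055],[0.039,0.002,0.01,0,-0.029,0,0.055],[0.04,0.002,0.009,0,-0.029,0,0.055],[0.04,0.002,0.007,0,-0.029,0,0.055],[0.03,0.002,0.004,0,-0.029,0,0.055]])

```text
clock: 11.0
position: [608.3, -354.1, 107.3]
ee_rot: [-0.539, 0.453, -0.454, 0.546]
contact_force: [0.1, -0.1, -0.2]
gripper_width: 54.9
```

play_rows(series=[[0,0,0,0,0,0,0.055],[0,0,0,0,0,0,0.055]])

```text
clock: 11.2
position: [609.7, -361.0, 103.5]
ee_rot: [-0.538, 0.454, -0.456, 0.544]
contact_force: [-0.4, 0.1, -1.0]
gripper_width: 54.8
```

```bash
python3 st.py; python3 plan.py 586 -346 60 4.873 0.055 20
```

```text
11.2 yaw 4.8839539872818305 [ 609.70513577 -360.99369387  103.52828091] [-0.39113317  0.10313538 -1.01931379] [ 0.08410134  0.05522693 -0.01245922] 54.84157138020226
3 [ 609.7 -361.   103.5] now
[[-0.0062,0.0145,-0.007,-0.003,0.004,-0.001,0.055],[-0.0062,0.0145,-0.007,-0.003,0.004,-0.001,0.055],[-0.0062,0.0145,-0.007,-0.003,0.004,-0.001,0.055]]
```

play_rows(series=[[-0.009,0.005,-0.011,0,0,0,0.055],[-0.006,0.01,-0.009,0,0,0,0.055],[0,0.01,-0.001,0,0,0,0.055],[0,0,0,0,0,0,0.055]])

```text
clock: 11.6
position: [587.8, -348.9, 76.0]
ee_rot: [-0.538, 0.454, -0.456, 0.544]
contact_force: [0.1, 0.5, 0.3]
gripper_width: 55.0
```

```bash
python3 st.py; python3 plan.py 586 -346 31 4.873 0.055 20
```

```text
11.6 yaw 4.884480133209079 [ 587.81294857 -348.91518588   76.03257668] [0.11162304 0.46457432 0.30087859] [ 0.02087155  0.02190525 -0.0167092 ] 54.980274550758274
3 [ 587.8 -348.9   76. ] now
[[-0.001,0.015,-0.0006,-0.003,0.004,-0.001,0.055],[-0.001,0.015,-0.0005,-0.003,0.004,-0.001,0.055],[-0.001,0.015,-0.0005,-0.003,0.004,-0.001,0.055]]
```

play_rows(series=[[-0.002,0.015,-0.001,-0.003,0.004,0,0.055],[-0.001,0.015,0,-0.003,0.004,0,0.055],[0,0.009,0,-0.003,0.003,0,0.055],[0,0.002,0,0,0,0,0.055],[0,0,0,0,0,0,0.055]])

```text
clock: 12.1
position: [588.4, -345.2, 31.2]
ee_rot: [-0.539, 0.459, -0.457, 0.539]
contact_force: [0.2, 0.6, -0.2]
gripper_width: 54.8
```

```bash
python3 st.py; python3 plan.py 586 -346 31 4.873 0.055 20
```

```text
12.1 yaw 4.874510463194327 [ 588.41351994 -345.21800617   31.1731296 ] [ 0.16934448  0.62490496 -0.22011414] [ 0.00964868  0.02641219 -0.05992114] 54.79187101792733
1 [ 588.4 -345.2   31.2] now
[[0.0004,0.0002,-0.0025,0.001,0.002,-0.002,0.055]]
```

play_rows(series=[[0,0,-0.002,0,0,0,0.055],[0,0,0,0,0,0,0.03],[0,0,0,0,0,0,0.02],[0,0,0,0,0,0,0.005],[0,0,0,0,0,0,0.005],[0,0,0,0,0,0,0.005]])

```text
clock: 12.7
position: [587.2, -346.3, 32.7]
ee_rot: [-0.538, 0.458, -0.458, 0.539]
contact_force: [0.1, -0.4, -1.1]
gripper_width: 12.8
```

```bash
python3 st.py
```

```text
12.7 yaw 4.874302176295233 [ 587.24124537 -346.27912009   32.67652436] [ 0.05473528 -0.35421906 -1.08697551] [-0.11314687  0.00291097  0.01412152] 12.79028620893959
```

play_rows(series=[[0,-0.015,0,0,0,0,0.005],[0,-0.02,0,0,0,0,0.005],[0,0,0,0,0,0,0.005]])

```text
clock: 13.0
position: [585.0, -345.4, 66.9]
ee_rot: [0.539, -0.46, 0.456, -0.539]
contact_force: [0.9, 0.3, -4.4]
gripper_width: 13.1
```

```bash
python3 st.py; python3 plan.py 551.5 -10 70 4.588 0.005 35
```

```text
13.0 yaw 4.873305429110693 [ 585.0497353  -345.37254146   66.92295482] [ 0.92203988  0.31790568 -4.38396136] [-0.27151601 -0.22895309  0.01348971] 13.144243620533356
10 [ 585.  -345.4   66.9] now
[[-0.0336,-0.0002,0.0021,0.0,0.029,-0.0,0.005],[-0.0337,-0.0002,0.0011,0.0,0.029,-0.0,0.005],[-0.0337,-0.0002,0.0001,0.0,0.029,-0.0,0.005],[-0.0337,-0.0002,-0.0008,0.0,0.029,-0.0,0.005],[-0.0337,-0.0002,-0.0018,0.0,0.029,-0.0,0.005],[-0.0336,-0.0002,-0.0027,0.0,0.029,-0.0,0.005],[-0.0335,-0.0003,-0.0037,0.0,0.029,-0.0,0.005],[-0.0334,-0.0003,-0.0047,0.0,0.029,-0.0,0.005],[-0.0332,-0.0003,-0.0056,0.0,0.029,-0.0,0.005],[-0.0331,-0.0003,-0.0065,0.0,0.029,-0.0,0.005]]
```

Lifted: 4.4 N, consistent with the 0.45 kg case. I'll carry it to the mouth.

play_rows(series=[[-0.02,0,0.001,0,0.029,0,0.005],[-0.034,0,0.001,0,0.029,0,0.005],[-0.034,0,0,0,0.029,0,0.005],[-0.034,0,-0.001,0,0.029,0,0.005],[-0.034,0,-0.002,0,0.029,0,0.005],[-0.034,0,-0.003,0,0.029,0,0.005],[-0.034,0,-0.004,0,0.029,0,0.005],[-0.033,0,-0.005,0,0.029,0,0.005],[-0.033,0,-0.006,0,0.029,0,0.005],[-0.02,0,-0.005,0,0.025,0,0.005]])

```text
clock: 14.0
position: [546.7, -26.1, 62.7]
ee_rot: [-0.464, 0.54, -0.53, 0.459]
contact_force: [0.0, 0.8, -4.8]
gripper_width: 13.1
```

play_rows(series=[[0,0,0,0,0,0,0.005],[0,0,0,0,0,0,0.005]])

```text
clock: 14.2
position: [545.3, -23.5, 62.0]
ee_rot: [-0.466, 0.54, -0.529, 0.46]
contact_force: [0.2, 0.2, -4.6]
gripper_width: 13.0
```

```bash
python3 st.py; python3 plan.py 551.5 -10 60 4.588 0.005 35
```

```text
14.2 yaw 4.569231306737388 [545.29573639 -23.47140729  62.04487449] [ 0.19046248  0.16081999 -4.60219354] [-0.18415934 -0.06905711  0.03035185] 13.030064892441668
1 [545.3 -23.5  62. ] now
[[-0.0142,0.002,0.0043,0.018,-0.019,-0.004,0.005]]
```

play_rows(series=[[-0.005,0.005,0.004,0.018,-0.019,-0.004,0.005],[0,0.003,0,0,0,0,0.005],[0,0,0,0,0,0,0.005]])

```text
clock: 14.5
position: [549.1, -21.2, 53.1]
ee_rot: [-0.468, 0.531, -0.53, 0.467]
contact_force: [-0.6, 0.0, -5.3]
gripper_width: 12.4
```

```bash
python3 st.py;  python3 - <<'E'
from h import *
t=get_image("top");s=get_image("side")
a=crop(t,175,165,128,80,6)[:480];cv2.imwrite("pics/i.png",a)
E
```

```text
14.5 yaw 4.5862370432160935 [549.13761355 -21.24902404  53.1391793 ] [-0.57064511  0.04363653 -5.33537653] [-0.08560177  0.00470347  0.03539809] 12.412844879451596
```

View pics/i.png

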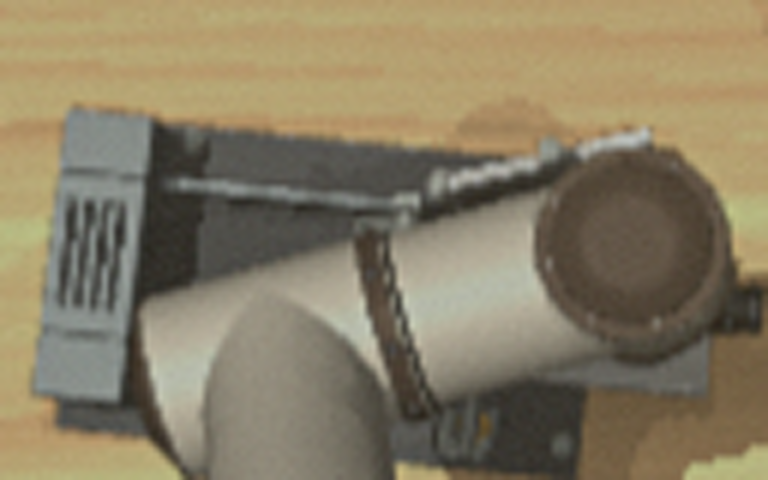

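Run:
```python
from h import *
t=get_image("top")
px=lambda a:[[175+(x+.5)/6-.5,165+(y+.5)/6-.5] for x,y in a]
print(unproj(t,px([(708,394),(600,385)]),44).round(1))
u=proj(t,[[502.6,-53.6,44],[502.6,-53.6,20]]);print(((u-[175,165]+.5)*6-.5).round())
# wall-top line of right wall (y=-47.5 z=40), predicted vs seen
for m in [(571.5,157,1.445),(569.6,157.2,1.446)]:
    c,s=np.cos(m[2]),np.sin(m[2])
    W=lambda x,y,z:[m[0]+c*x-s*y,m[1]+s*x+c*y,z]
    u=proj(t,[W(90,-47.5,40),W(-30,-47.5,40),W(150,-80,72),W(150,80,72)]);print(((u-[175,165]+.5)*6-.5).round().tolist())
```

```text
[[503.1 -53.9  44. ]
 [509.6   5.9  44. ]]
[[707. 395.]
 [707. 397.]]
[[179.0, 183.0], [390.0, 204.0], [67.0, 106.0], [32.0, 394.0]]
[[178.0, 186.0], [390.0, 207.0], [66.0, 110.0], [31.0, 398.0]]
```

play_rows(series=[[0,0.006,0,0,0,0,0.005],[-0.01,0.005,0,0,0,0,0.005],[-0.015,0,0,0,0,0,0.005],[0,0,0,0,0,0,0.005],[0,0,0,0,0,0,0.005]])

```text
clock: 15.15
position: [553.7, 5.8, 41.9]
ee_rot: [0.467, -0.531, 0.531, -0.467]
contact_force: [-0.5, -0.7, -5.2]
gripper_width: 13.0
```

```bash
cat >> st.py <<'E'
m=(571.5,157,1.445);d=s["position"][:2]-np.array(m[:2]);c,n=np.cos(m[2]),np.sin(m[2])
print("cassette centre in mag if gripped: x %.1f y %.1f"%(c*d[0]+n*d[1]+27,-n*d[0]+c*d[1]))
E
python3 st.py; python3 plan.py 551.4 -2 40 4.587 0.005 35
```

```text
15.15 yaw 4.585218924351444 [553.65493682   5.82724459  41.87029819] [-0.46450572 -0.74749146 -5.19173932] [-0.11300976  0.03706284  0.00333658] 13.031121685670158
cassette centre in mag if gripped: x -125.2 y -1.3
1 [553.7   5.8  41.9] now
[[0.008,0.0019,-0.0012,-0.001,-0.002,-0.0,0.005]]
```

play_rows(series=[[-0.004,0.001,-0.0013,0,-0.002,0,0.005],[-0.012,0,0,0,0,0,0.005],[-0.012,0,0,0,0,0,0.005],[0,0,0,0,0,0,0.005]])

```text
clock: 15.55
position: [556.2, 36.8, 41.0]
ee_rot: [0.468, -0.53, 0.53, -0.468]
contact_force: [0.7, -0.4, -6.3]
gripper_width: 12.8
```

```bash
python3 st.py
```

```text
15.55 yaw 4.587824864345883 [556.20380396  36.82410922  40.97352974] [ 0.67519327 -0.43151921 -6.33799969] [-0.22078873 -0.01646217 -0.05724894] 12.75276847905066
cassette centre in mag if gripped: x -94.1 y 0.1
```

play_rows(series=[[-0.008,0.001,0,0,0,0,0.005],[-0.008,0,0,0,0,0,0.005],[-0.008,0,0,0,0,0,0.005],[-0.008,0,0,0,0,0,0.005],[-0.008,0,0,0,0,0,0.005]])

```text
clock: 16.05
position: [561.1, 79.5, 39.7]
ee_rot: [0.468, -0.53, 0.53, -0.468]
contact_force: [-0.6, -0.4, -4.2]
gripper_width: 13.1
```

```bash
python3 st.py
```

```text
16.05 yaw 4.587196476247977 [561.05257285  79.51333311  39.68775166] [-0.62888887 -0.36242078 -4.15845397] [-0.20608661 -0.00537743 -0.08881479] 13.112446764409066
cassette centre in mag if gripped: x -51.2 y 0.6
```

```bash
python3 - <<'E'
from h import *
s=get_image("side")
cv2.imwrite("pics/j.png",crop(s,190,180,95,80,6))
E
python3 st.py
```

```text
16.1 yaw 4.58841985484994 [561.68143455  80.7192891   39.80320008] [ 0.13682846  0.78007923 -4.73308328] [ 0.04482784 -0.03703125  0.01985105] 13.070892101913481
cassette centre in mag if gripped: x -49.9 y 0.2
```

View pics/j.png

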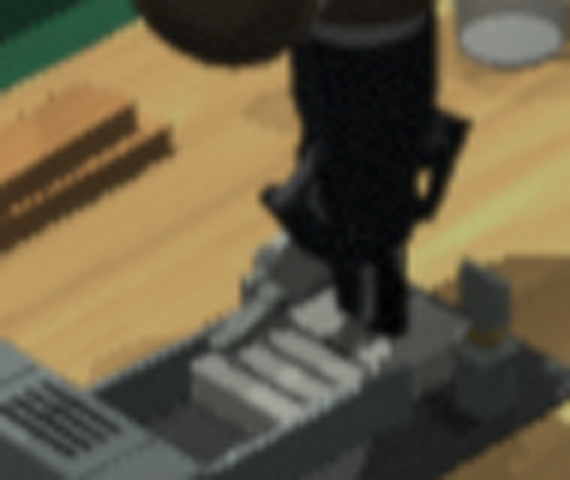

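The side crop shows the cassette nose-first in the lane with the catch bar riding on top of it, at about (250,310), clear of the fingers at (375,300). I'll keep sliding.

play_rows(series=[[-0.009,0,0,0,0,0,0.005],[-0.01,0,0,0,0,0,0.005],[-0.01,0,0,0,0,0,0.005],[-0.01,0,0,0,0,0,0.005],[-0.01,0,0,0,0,0,0.005],[-0.01,0,0,0,0,0,0.005],[0,0,0,0,0,0,0.005]])

```text
clock: 16.8
position: [569.8, 145.5, 39.7]
ee_rot: [0.468, -0.53, 0.53, -0.469]
contact_force: [-0.4, 0.2, -5.3]
gripper_width: 13.2
```

```bash
python3 st.py
```

```text
16.8 yaw 4.589206182340611 [569.79758021 145.48010568  39.73858295] [-0.40067554  0.21099263 -5.29711866] [-0.04987536 -0.02998806 -0.0177352 ] 13.17591609320749
cassette centre in mag if gripped: x 15.4 y 0.2
```

play_rows(series=[[-0.008,0,0,0,0,0,0.005],[-0.008,0,0,0,0,0,0.005],[-0.008,0,0,0,0,0,0.005],[-0.007,0.0005,0,0,0,0,0.005],[-0.005,0.0005,0,0,0,0,0.005],[0,0,0,0,0,0,0.005]])

```text
clock: 17.4
position: [574.5, 184.0, 38.7]
ee_rot: [0.468, -0.53, 0.53, -0.469]
contact_force: [-0.3, -0.2, -4.7]
gripper_width: 13.3
```

```bash
python3 st.py
```

```text
17.4 yaw 4.588768327371939 [574.45041605 183.9503721   38.68195247] [-0.34825298 -0.23491233 -4.66865668] [ 0.04515661 -0.05710594  0.00292397] 13.344822045663747
cassette centre in mag if gripped: x 54.1 y 0.5
```

Now I'll push slowly to the stop while watching the force.

play_rows(series=[[-0.004,0,0,0,0,0,0.005],[-0.003,0,0,0,0,0,0.005],[-0.003,0,0,0,0,0,0.005]])

```text
clock: 17.7
position: [575.6, 193.9, 38.8]
ee_rot: [0.468, -0.53, 0.53, -0.468]
contact_force: [-0.7, -0.2, -4.7]
gripper_width: 12.8
```

play_rows(series=[[-0.003,0,0,0,0,0,0.005],[-0.003,0,0,0,0,0,0.005]])

```text
clock: 17.9
position: [575.4, 195.8, 39.3]
ee_rot: [0.471, -0.529, 0.531, -0.465]
contact_force: [1.6, -15.2, 1.9]
gripper_width: 13.4
```

```bash
python3 st.py
```

```text
17.9 yaw 4.587188932554531 [575.44693756 195.83269835  39.3003257 ] [  1.63278319 -15.16426565   1.85428895] [-4.08968058 -0.80137001 -0.21204949] 13.367679504976849
cassette centre in mag if gripped: x 66.0 y 1.0
```

play_rows(series=[[-0.002,0.001,0,0,0,0,0.005],[-0.002,0.0005,0,0,0,0,0.015],[0,0,0,0,0,0,0.03],[0,0,0,0,0,0,0.03],[0,0,0,0,0,0,0.03]])

```text
clock: 18.4
position: [578.5, 198.2, 41.8]
ee_rot: [0.469, -0.528, 0.533, -0.466]
contact_force: [-0.2, 0.5, 0.6]
gripper_width: 29.8
```

```bash
python3 st.py
```

```text
18.4 yaw 4.586546305570767 [578.45069301 198.19543617  41.83442844] [-0.17564148  0.54812889  0.60066692] [ 0.03111501  0.020934   -0.01691196] 29.84690371179381
cassette centre in mag if gripped: x 68.7 y -1.7
```

play_rows(series=[[0,-0.015,0,0,0,0,0.03],[0,-0.03,0,0,0,0,0.03],[0,-0.04,0,0,0,0,0.03],[0,-0.04,0,0,0,0,0.03],[0.03,-0.02,0,0,0,0,0.03],[0.045,0,-0.01,0,0,0,0.03],[0.045,0,-0.01,0,0,0,0.03],[0.045,0,-0.01,0,0,0,0.03],[0.045,0,-0.01,0,0,0,0.03],[0.045,0,-0.01,0,0,0,0.03]])

```text
clock: 19.4
position: [502.9, -44.7, 198.4]
ee_rot: [0.466, -0.521, 0.532, -0.477]
contact_force: [0.9, -0.6, -0.5]
gripper_width: 29.9
```

play_rows(series=[[0.03,0,-0.02,0,0,0,0.03],[0.03,0,-0.02,0,0,0,0.03],[0,0,0,0,0,0,0.03],[0,0,0,0,0,0,0.03]])

```text
clock: 19.8
position: [454.3, -105.0, 200.0]
ee_rot: [0.463, -0.521, 0.535, -0.478]
contact_force: [0.2, 1.0, 0.3]
gripper_width: 30.0
```

```bash
python3 st.py;  python3 - <<'E'
from h import *
t=get_image("top");s=get_image("side")
a=crop(t,175,165,110,80,7);b=crop(s,170,185,130,90,6)
a=cv2.resize(a,(400,291));b=cv2.resize(b,(400,277))
full=cv2.resize(t["color"][:,:,::-1],(400,300))
v=np.vstack([crop(t,175,170,110,75,5)[:,:550],cv2.resize(crop(s,175,195,120,75,5),(550,344))])
v=np.hstack([crop(t,175,170,75,75,5),crop(s,180,195,75,75,5)])
v=np.vstack([v,np.hstack([cv2.resize(t["color"][100:320,30:520,::-1],(375,168)),crop(s,230,170,75,34,5)[:168]])]);print(v.shape)
cv2.imwrite("pics/k.png",v)
E
```

```text
19.8 yaw 4.597814363173074 [ 454.30944052 -105.0337727   200.00567475] [0.19202746 1.02762025 0.27929126] [0.03431854 0.04422612 0.01088453] 30.03217237624254
cassette centre in mag if gripped: x -247.7 y 83.4
(543, 750, 3)
```

View pics/k.png

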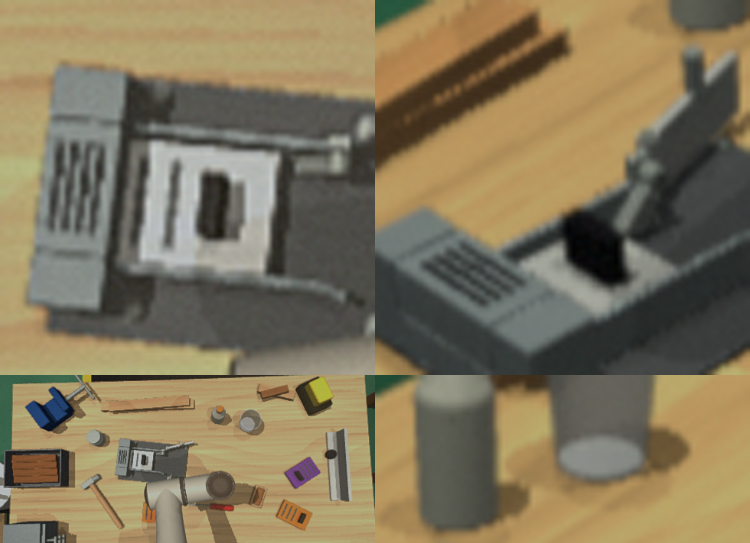

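The final crops show the cassette in the lane under the hood, its tail at about (282,152)–(270,274), with the catch hanging down behind it. I'll check the numbers.

Run:
```python
from h import *
t=get_image("top")
px=[[175+(x+.5)/5-.5,170+(y+.5)/5-.5] for x,y in [(282,152),(270,274),(214,205)]]
p=unproj(t,px,[30,30,66]);m=(571.5,157,1.445);d=p[:,:2]-m[:2];c,n=np.cos(m[2]),np.sin(m[2])
print(np.c_[c*d[:,0]+n*d[:,1],-n*d[:,0]+c*d[:,1]].round(1),"want tail x 0, y -42/42; rib 38,0")
```

```text
[[ -0.  -40.7]
 [ -1.2  42.5]
 [ 35.7   2.8]] want tail x 0, y -42/42; rib 38,0
```

Run:
```python
from h import *
print(job_done()); print(read_state()["clock"])
```

```text
the job is handed in; nothing more can be done
None
the job is handed in; nothing more can be done
```

I handed the job in at about 20 s of the 61 s allowed, with the robot clear of everything. No verdict was given. The steps and what my checks showed:

- **Key:** I turned it to about 1.51 rad, judged from the gripper's rotation while it held the bow. I did not measure it separately afterwards.
- **Panel:** I swung it open by its pull. The pull slipped out of the jaws late in the swing, but the camera then put the panel at about 1.86 rad, so it needed no second push.
- **Cassette:** I gripped it by the rib and slid it in nose first. The side view at mid-slide showed the catch riding on it. I pushed until the stop pushed back with 15 N, then released it and moved the arm away.
- **Final picture:** the tail is at magazine x of about -0.6 mm, where fully home is 0. The sides are at y -40.7 and 42.5 mm, and the catch hangs down behind the tail.
- **Bystanders:** I saw none moved, but I did not measure them.

Small disagreements: the two cameras differed by about 3–6 mm, so I relied on the top view, which agreed with what the gripper touched. In the final picture the rib read 2–3 mm off (x 35.7, y 2.8 against 38, 0). I put that down to reading the image, since the tail corners and the contact at the stop agreed with fully home.

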